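# Close up the card stock

## Task

Close up the greeting-card stock for the day: gently push the open drawer of the blue unit fully home, and push the raised lid of the green box down until it is fully shut. Push from the outside with the fingertips only: do not force anything, reach in among the cards or under the lid, or grip anything, and leave the tape, jar, pen pot and loose card packet standing where they are. When both are shut, move the robot clear.

Things in the scene. Friction and masses are not known exactly. Their poses are not given: they have to be found in the camera images.
- drawer_unit: Blue metal drawer case, 180 deep (x) x 160 wide (y) x 80 high mm, fixed to the bench. Origin at the centre of its underside on the bench; its x axis points from the drawer opening to the back of the case, z up. One drawer slides out along its -x. It stands to the left or right, turned up to about 9 degrees.
- drawer (a joint): How far the drawer is out, m: 0 fully home (its 12 mm thick front then lies against the case's face), end stop at 0.11. Starts 0.04 to 0.085 out. Sliding friction about 1.5 N; stays where it is left; it has no spring or latch.
- drawer_front (a point): Centre of the outer face of the drawer's white front panel (moves with the drawer; axes as drawer_unit). The panel is 156 wide (y) x 70 high mm, from 6 to 76 mm above the bench, with no handle; this point is 41 mm above the bench. Fully home it lies 102 mm in front (-x) of the drawer unit's origin. Card packets stand on edge in the drawer right behind the panel, fixed in it, tops up to 68 mm above the bench; they are not to be touched.
- card_box: Green metal box, 160 deep (x) x 200 wide (y) x 82 high mm without its lid, fixed to the bench, card packets inside. Origin at the centre of its underside on the bench; its x axis points from the front towards the hinged rim, z up. It stands on the other side from the drawer unit, turned up to about 9 degrees.
- lid (a joint): Lid angle, rad: 0 shut flat on the box, grows as the lid rises, stop at 1.6. Starts at 0.6 to 1.1. A stiff friction hinge holds it where it is left (about 1.5 to 3 N of push square to the lid at lid_push moves it); no spring or latch.
- lid_hinge (a point): On the lid's hinge axis, middle of its length, at the far (+x) rim of the green box, 82 mm above the bench. The axis runs along the box's y. Turns with the lid: its x axis points along the lid from the free edge towards the hinge, its z axis out of the lid's outer face (up when shut).
- lid_push (a point): Point on the outer (upper) face of the lid, on its centre line, 130 mm from the hinge axis towards the free edge, 8 mm off the hinge plane along the lid's z; axes as lid_hinge. The lid is a green plate 164 x 204 x 8 mm; its free edge lies 162 mm from the hinge axis. Shut, its outer face is 90 mm above the bench. A grey lining, 130 x 170 x 3 mm, covers the middle of its underside and is not to be touched.
- tape: Small tape roll lying flat, 56 mm across, 24 high, loose, in front between the unit and the box. Origin at the centre of its underside.
- jar: Amber jar with white cap, 60 mm across, 90 high, loose, out to one side. Origin at the centre of its underside.
- pen_pot: Grey pot 72 mm across, 90 high, with pens rising to about 160, loose, out to the other side from the jar. Origin at the centre of its underside.
- card_pack: Loose card packet lying flat, 110 x 110 x 12 mm, front left. Origin at the centre of its underside.
Mind the look-alikes: they are no part of the job. Of the things that look like the drawer_unit, the larger one is meant.

How it is judged:
By the outcome, as a careful person would: the job done as asked, in the order asked, and still so for the second after the job is handed in, with the robot touching nothing.
It also fails if it takes over 61 s, if anything falls off the work surface, if the arm or the gripper's body presses on something with over 40 N, if the wrist force passes 120 N, or if a joint passes its speed limit or range.

## Robot

A 6-joint arm with a two-finger parallel gripper is mounted at the origin on the work surface. World frame = base frame: x ahead of the robot, y to its left, z up, the work surface at z = 0. Lengths are in m, angles in degrees, forces in N, time in s.
With the tool pointing down it reaches from about 0.325 to 0.9 m from the base axis. Payload 6.1 kg.
Tool frame: the origin (TCP) lies on the centre line of the jaws, within the pads' length; the fingertips stand 22 mm ahead of it and the grasp point (between the pads) lies 3 mm ahead of it; z points along the fingers, y is the line along which they close (so a half turn about z gives the same grasp; the last joint's range is limited). The gripper opens to 87 mm and grips with 3 to 60 N. Pads are 19 mm wide; open, the fingers measure 117 mm over their backs; the gripper's body (75 mm by 190 mm) begins 51 mm behind the grasp point.
Start: joints at [-70.422, 12.628, 87.462, -0, 79.91, -7.225], TCP at [0.282, -0.558, 0.245] pointing down, gripper open.
Joint ranges: [-170.65, 170.65], [-52.31, 119.04], [5.05, 147.46], [-71.25, 251.25], [11.57, 151.72], [-153.62, 153.62]. Speed limits (degrees/s): [147.25, 147.25, 172.46, 180, 180, 180].

## Interface

Orientations are given as [roll, pitch, yaw] about the fixed x, y, z axes, in that order (R = Rz(yaw) Ry(pitch) Rx(roll)).
In Python, from bench import ctrl gives the robot as it stands.
- The arm moves only by the tool drive_tool, never from a script. Its arguments are lists of equal length, an entry for each row: "gripper": the finger opening in m, from 0 to 0.087; "xyz": the shift along the tool's x, y, z in m, a list of three; "dr": the turn, a rotation vector about the tool's x, y, z in rad, a list of three. A call has 1 to 5 rows; each row is the pose to reach, as a shift and turn from the pose commanded when the call began, along the tool's axes at that moment; what a row does not reach only later rows make up. A row lasts 1/8 s, in which the tool goes at most 62.5 mm and 10.7 degrees, less where a joint would pass 70% of its speed; a pose out of reach is approached as far as the arm can. A call with a gripper value outside its range is refused whole. The fingers move at their own pace and stop on an object; "squeeze" is the grip in N (left out, the last holds). Time passes only in rows, so rows that repeat a pose let the fingers close. It gives the time, the measured TCP pose, the force, the opening and the grip force at its end, in the units of the state.
- ctrl.get_state(): the state, without advancing time (a new reading comes with each control period).
- ctrl.grab_frame(name): name is "scene" or "top"; returns the picture (480x640x3 uint8, red, green, blue); there is no depth.
- ctrl.get_calibration(name): a dict with "fx", "fy", "cx", "cy" (pixels), "rvec" (rotation vector, rad) and "tvec" (3), from world to camera coordinates, as OpenCV has them. Camera axes: x right, y down, z forward; pixel columns grow to the right and rows downward; lengths in m; the calibration is good to about 2 mm. A picture is of the moment at which its call begins. get_calibration takes no time and is no camera call.
- ctrl.sign_off(): hands the job in; it is judged then, once.
The state is a dict: "time": time; "q": joint angles; "joint_velocities": joint speeds; "tau": joint torques, N m; "ee_pos": TCP position; "tcp_rot": TCP orientation; "wrist_force": force on the tool from outside, world axes, zero at the start; "moment": the same for the moment, N m; "opening": opening from 0.0 (shut) to 1.0 (fully open); "gripper_force": force on a finger pad.
Only numpy, scipy, OpenCV 4.12 (cv2) and the standard library are available. Lean on these libraries where they do the work, as an engineer would, in place of code of your own. Each camera call takes 0.05 s, during which the arm holds its last target. There are 200 camera calls.

## Working session

There is one attempt and no reset: what is moved stays moved. The work goes in short steps, Python scripts to look and compute and a tool call to move; the robot and the scene stay as the last step left them, time stands still between calls to the robot, and variables do not carry over. Pictures are saved under pics/ and viewed, at most 10 in all, crops included, and the job is handed in when it is done.

Besides the shell and the picture viewer there is one more tool, called after "Call:" as a command line: name --argument value ..., lists and objects as JSON in quotes. drive_tool: Moves the arm, as the interface text tells. Its arguments: {"type":"object","properties":{"gripper":{"type":"array"},"xyz":{"type":"array"},"dr":{"type":"array"},"squeeze":{"type":"number"}},"required":["gripper","xyz","dr"]}

```bash
mkdir -p pics; python3 - <<'E'
from bench import ctrl
import cv2
for n in("scene","top"):
    cv2.imwrite(f"pics/{n}0.png",ctrl.grab_frame(n)[:,:,::-1]); print(n,ctrl.get_calibration(n))
print(ctrl.get_state())
E
```

```text
scene {'fx': 505.5651905588621, 'fy': 505.5651905588621, 'cx': 323.0877929722436, 'cy': 238.2641030193342, 'rvec': array([ 1.68287284,  2.11038475, -0.6158094 ]), 'tvec': array([ 0.10101871, -0.40492169,  1.44699714])}
top {'fx': 441.3673310371074, 'fy': 441.3673310371074, 'cx': 324.0955560431238, 'cy': 237.24371657441307, 'rvec': array([ 2.17017994, -2.20437924,  0.04979959]), 'tvec': array([0.00455457, 0.55817615, 1.23908575])}
{'time': 0.1, 'q': array([-7.04229431e+01,  1.26709626e+01,  8.75186164e+01, -1.03751443e-03,
        7.99088873e+01, -7.22223313e+00]), 'joint_velocities': array([ 0.06292351, -0.111216  , -0.14636499, -0.06843459, -0.0314981 ,
       -0.05366441]), 'tau': array([ 2.10904223e-04, -4.95943093e+01, -3.88519156e+01,  7.00864568e-02,
        5.14857913e-02, -4.42703606e-05]), 'ee_pos': array([ 0.28163807, -0.55737716,  0.24354949]), 'tcp_rot': array([-1.79902187e+02, -1.13659538e-02,  2.67994630e+01]), 'wrist_force': array([-0.40940923, -0.35987346, -0.06270795]), 'moment': array([ 0.0001573 ,  0.01528513, -0.00371794]), 'gripper_force': 0.0, 'opening': 1.0017329625676172}
```

View pics/scene0.png

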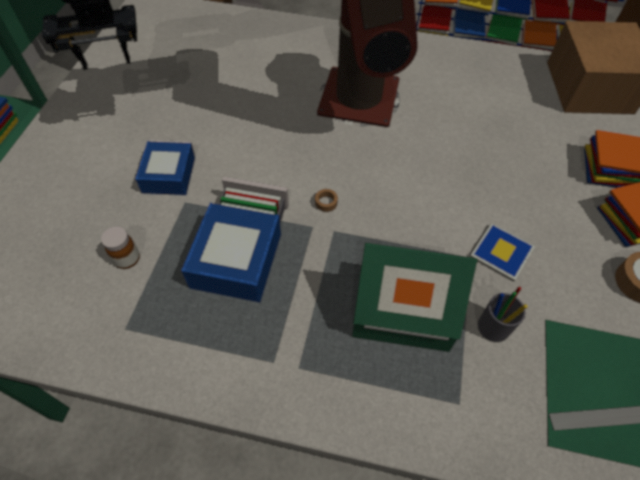

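View pics/top0.png

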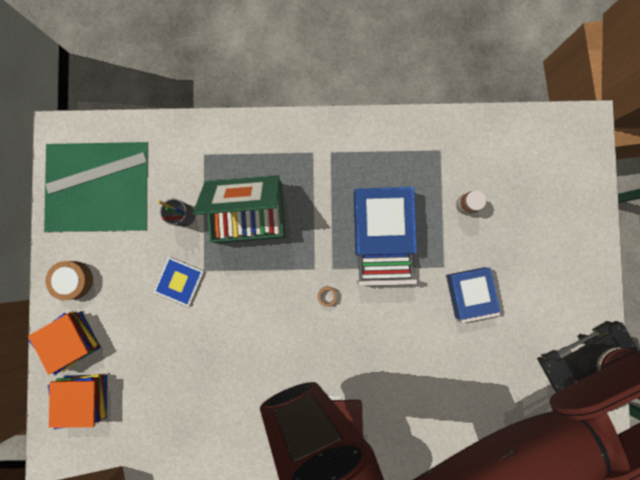

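The scene camera faces the robot. The top view shows the blue unit at about (385,220) with its drawer front at about (388,283). The green box is at about (245,210), with the lid raised and hinged on the far rim. The smaller blue look-alike is at (474,293). I'll enlarge both for corner picks.

```bash
python3 - <<'E'
import cv2,numpy as np
def crop(n,x0,y0,w,h,s):
    a=cv2.imread(f"pics/{n}0.png")[y0:y0+h,x0:x0+w]
    a=cv2.convertScaleAbs(cv2.resize(a,None,fx=s,fy=s,interpolation=cv2.INTER_CUBIC),alpha=1.4)
    for x in range((-x0)%10,w,10):
        cv2.line(a,(int(x*s),0),(int(x*s),5),(0,255,255),1); 
        if (x0+x)%20==0: cv2.putText(a,str(x0+x),(int(x*s)-10,16),0,.4,(0,0,255),1)
    for y in range((-y0)%10,h,10):
        cv2.line(a,(0,int(y*s)),(5,int(y*s)),(0,255,255),1); cv2.putText(a,str(y0+y),(7,int(y*s)+4),0,.4,(0,0,255),1)
    return a
cv2.imwrite("pics/t1.png",np.hstack([crop("top",185,165,110,120,3.6),crop("top",340,175,100,120,3.6)]))
cv2.imwrite("pics/s1.png",np.hstack([crop("scene",175,170,125,140,3.1),crop("scene",345,225,130,140,3.1)]))
E
```

```text
(no output)
```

View pics/t1.png

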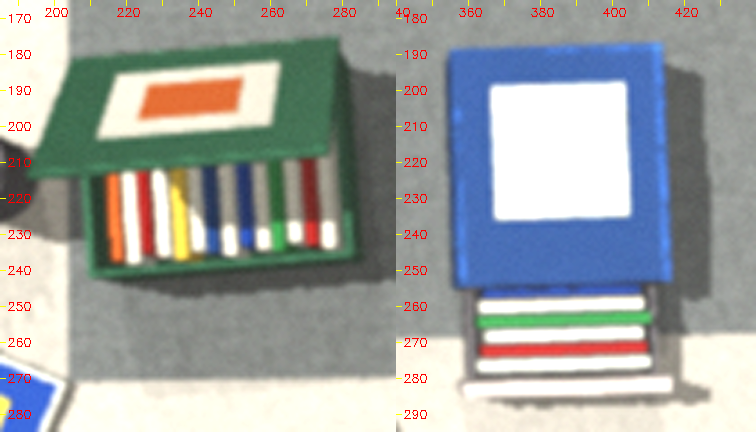

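View pics/s1.png

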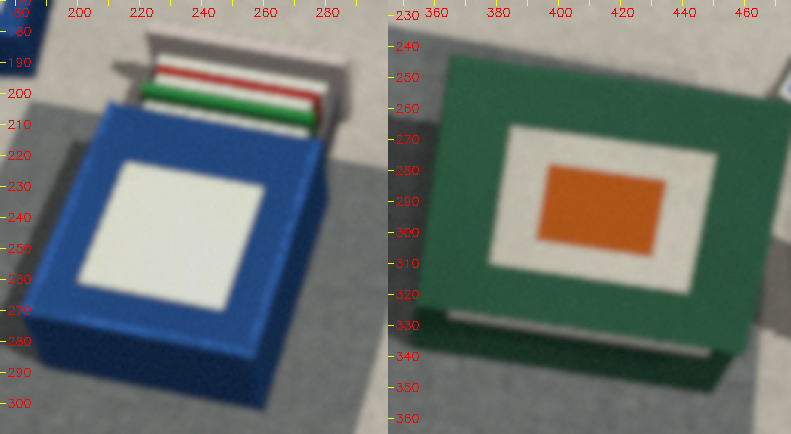

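```bash
cat >h.py <<'E'
from bench import ctrl
import numpy as np,cv2
from scipy.spatial.transform import Rotation as R
from scipy.optimize import least_squares
K={n:ctrl.get_calibration(n) for n in("scene","top")}
def proj(n,P):
    c=K[n];M=np.array([[c["fx"],0,c["cx"]],[0,c["fy"],c["cy"]],[0,0,1]])
    return cv2.projectPoints(np.array(P,float).reshape(-1,3),c["rvec"],c["tvec"],M,None)[0].reshape(-1,2)
def world(p,L): return np.array(L)@R.from_euler("z",p[2]).as_matrix().T+[p[0],p[1],0]
def drw(d,y): return [-.102-d,y,.076]
def lid(a,x,y,z=.008): # x from hinge
    return [.08+x*np.cos(a)+z*np.sin(a),y,.082-x*np.sin(a)+z*np.cos(a)]
E
python3 - <<'E'
from h import *
U=[("top",-.09,.08,.08,354.7,189.2)]
U=dict(top=([(.09,.08,.08),(.09,-.08,.08),(-.09,.08,.08),(-.09,-.08,.08),("d",.078),("d",-.078)],
 [(354.7,189.2),(413.9,186.9),(357.2,254.7),(416.4,252.8),(359.2,285),(416.7,283.3)]),
 scene=([(-.09,-.08,.08),(-.09,.08,.08),(.09,-.08,.08),(.09,.08,.08),(.09,.08,0),(.09,-.08,0),("d",-.078),("d",.078)],
 [(210.5,203.2),(280.2,215.2),(182.1,271),(257.3,285.2),(260.5,302.3),(188.5,288),(222.4,181),(287.3,190.6)]))
B=dict(top=([("l",.002,.102),("l",.002,-.102),("l",-.162,.102),("l",-.162,-.102),(-.08,.1,.082)],
 [(205.3,181.7),(278.9,175.6),(193.1,214.4),(275.8,208.1),(210,242)]),
 scene=([("l",-.162,-.102),("l",-.162,.102),("l",.002,-.102),("l",.002,.102),(.08,-.1,0),(.08,.1,0)],
 [(365,243.1),(476,256),(355.3,322.7),(459.2,338.5),(352.1,336.9),(449.5,351.5)]))
def ex(f,j): return drw(j,f[1]) if f[0]=="d" else lid(j,f[1],f[2]) if f[0]=="l" else f
for nm,D,x0 in(("unit",U,[.7,-.15,0,.06]),("box",B,[.65,.2,0,.8])):
    f=lambda p:np.concatenate([(proj(n,world(p,[ex(q,p[3]) for q in D[n][0]]))-D[n][1]).ravel() for n in D])
    r=least_squares(f,x0,loss="soft_l1")
    print(nm,r.x.round(4),np.degrees(r.x[2:]).round(2));print(f(r.x).reshape(-1,2).round(1).tolist())
    p=r.x
    if nm=="unit": print("front",world(p,[-.102-p[3],0,.041]),"home",world(p,[-.102,0,.041]))
    else: print("push",world(p,lid(p[3],-.13,0)),"shut",world(p,lid(0,-.13,0)),"free",world(p,lid(p[3],-.162,0)))
# tape, jar approx at z
from numpy.linalg import inv
def onz(n,u,v,z):
    c=K[n];Rm=cv2.Rodrigues(c["rvec"])[0];d=Rm.T@[(u-c["cx"])/c["fx"],(v-c["cy"])/c["fy"],1];o=-Rm.T@c["tvec"];return (o+d*(z-o[2])/d[2]).round(3)
print("tape",onz("top",329,296,.024),"small",onz("top",474,293,.05),"pack",onz("top",180,281,.012),"pot",onz("top",174,212,.09),"pens",onz("top",165,206,.16))
E
```

```text
unit [ 0.5984 -0.1696  0.0148  0.0675] [0.85 3.87]
[[-0.6, -1.3], [-0.7, -0.8], [-0.8, -0.4], [-0.5, -0.3], [-1.2, -1.1], [-0.6, -1.1], [-0.6, -1.6], [-0.9, -1.1], [-0.7, -1.0], [-0.4, -0.5], [-0.1, -0.1], [0.9, 0.2], [-0.3, -4.7], [-0.1, -3.0]]
front [ 0.42889543 -0.17207673  0.041     ] home [ 0.49640202 -0.17107612  0.041     ]
box [0.6332 0.2116 0.0726 0.858 ] [ 4.16 49.16]
[[-1.7, -1.0], [-0.5, -1.6], [-0.9, 0.7], [0.4, -0.5], [-0.8, 0.1], [-0.8, -1.7], [0.6, 0.3], [-2.3, 0.2], [0.8, -0.3], [-0.5, -0.2], [-0.7, -0.7]]
push [0.63427983 0.21167316 0.18558333] shut [0.58337308 0.20797102 0.09      ] free [0.61340911 0.21015536 0.20979303]
tape [ 0.393 -0.015  0.024] small [ 0.397 -0.412  0.05 ] pack [0.44  0.408 0.012] pot [0.629 0.398 0.09 ] pens [0.636 0.397 0.16 ]
```

The fits agree with both views (residuals around 1 px, panel rows 3–5 px). The unit is at about (0.598, -0.170), drawer about 65 mm out. The box is at about (0.633, 0.212), lid at about 49°. Next I'll work out the approach to the drawer front.

```bash
cat >>h.py <<'E'
def go(x,y,z,yaw,pitch=0,start=None):
    s=ctrl.get_state(); p,r=(s["ee_pos"],s["tcp_rot"]) if start is None else start
    A=R.from_euler("xyz",r,degrees=True);B=R.from_euler("xyz",[180,pitch,yaw],degrees=True)
    print("xyz",(A.inv().apply(np.array([x,y,z])-p)).round(4),"dr",(A.inv()*B).as_rotvec().round(3))
E
python3 -c "
from h import *
go(.375,-.172,.15,.85)"
```

```text
xyz [ 0.2571 -0.3017  0.0941] dr [-0.002  0.     0.453]
```

Call:
drive_tool --gripper '[0,0,0,0,0]' --xyz '[[0.037,-0.043,0.013],[0.073,-0.086,0.027],[0.11,-0.129,0.04],[0.147,-0.172,0.054],[0.184,-0.215,0.067]]' --dr '[[0,0,0.09],[0,0,0.18],[0,0,0.27],[0,0,0.36],[0,0,0.453]]' --squeeze 5

```text
time: 0.72
ee_pos: [0.349, -0.281, 0.1767]
tcp_rot: [-180.0, 0.0, 0.6]
wrist_force: [0.4, 0.1, -0.6]
opening: 0.514
gripper_force: 0.0
```

```bash
python3 -c "
from h import *
go(.375,-.172,.15,.85);go(.375,-.172,.057,.85)"
```

```text
xyz [ 0.0272 -0.1087  0.0268] dr [-0.     0.    -0.004]
xyz [ 0.0272 -0.1087  0.1198] dr [-0.     0.    -0.004]
```

Call:
drive_tool --gripper '[0,0,0,0,0]' --xyz '[[0.013,-0.05,0.02],[0.026,-0.1,0.04],[0.026,-0.109,0.08],[0.026,-0.109,0.12],[0.026,-0.109,0.12]]' --dr '[[0,0,0],[0,0,0],[0,0,0],[0,0,0],[0,0,0]]'

```text
time: 1.35
ee_pos: [0.3708, -0.1714, 0.0548]
tcp_rot: [-179.7, 0.4, 0.9]
wrist_force: [-0.5, -0.6, 0.5]
opening: 0.015
gripper_force: 0.0
```

```bash
python3 - <<'E'
from h import *
s=ctrl.get_state();print(s["ee_pos"],s["tcp_rot"],s["opening"],s["wrist_force"])
f=ctrl.grab_frame("scene");g=ctrl.grab_frame("top")
a=cv2.resize(f[150:300,150:350],None,fx=2,fy=2,interpolation=2);b=cv2.resize(g[170:320,310:510],None,fx=2,fy=2,interpolation=2)
cv2.imwrite("pics/a2.png",np.hstack([a,b])[:,:,::-1])
E
```

```text
[ 0.37079949 -0.17137674  0.0547559 ] [-179.73705615    0.35433459    0.88609305] 0.015322700403336009 [-0.54141303 -0.56514012  0.52158546]
```

View pics/a2.png

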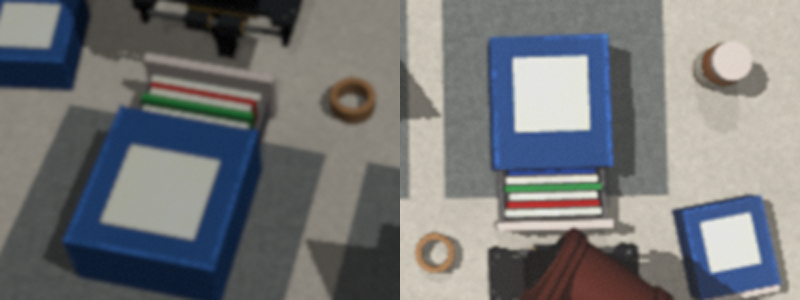

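The fingertips (at the gripper, top of the scene crop about (225,40)) stand in front of the white panel with clear space. The tape at (350,100) and the small box are well clear. Now the gentle push.

Call:
drive_tool --gripper '[0,0,0,0,0]' --xyz '[[0.02,0,0],[0.035,0,0],[0.045,0,0],[0.053,0,0],[0.061,0,0]]' --dr '[[0,0,0],[0,0,0],[0,0,0],[0,0,0],[0,0,0]]'

```text
time: 2.08
ee_pos: [0.4346, -0.1727, 0.0575]
tcp_rot: [-180.0, 0.0, 0.8]
wrist_force: [-2.8, -0.6, 0.9]
opening: 0.003
gripper_force: 0.9
```

Call:
drive_tool --gripper '[0,0,0,0,0]' --xyz '[[0.01,0,0],[0.02,0,0],[0.03,0,0],[0.038,0,0],[0.045,0,0]]' --dr '[[0,0,0],[0,0,0],[0,0,0],[0,0,0],[0,0,0]]'

```text
time: 2.7
ee_pos: [0.48, -0.172, 0.0574]
tcp_rot: [-180.0, 0.0, 0.9]
wrist_force: [-1.7, -1.1, 0.0]
opening: 0.007
gripper_force: 0.9
```

Call:
drive_tool --gripper '[0,0,0]' --xyz '[[0.002,0,0],[0.004,0,0],[0.005,0,0]]' --dr '[[0,0,0],[0,0,0],[0,0,0]]'

```text
time: 3.08
ee_pos: [0.4844, -0.1719, 0.0575]
tcp_rot: [-180.0, 0.0, 0.8]
wrist_force: [-1.3, -0.9, -0.3]
opening: -0.0
gripper_force: 0.8
```

Call:
drive_tool --gripper '[0,0]' --xyz '[[0.001,0,0],[0.002,0,0]]' --dr '[[0,0,0],[0,0,0]]'

```text
time: 3.32
ee_pos: [0.4864, -0.1719, 0.0576]
tcp_rot: [-180.0, 0.0, 0.8]
wrist_force: [-1.4, -0.3, 0.6]
opening: 0.003
gripper_force: 0.8
```

Call:
drive_tool --gripper '[0,0]' --xyz '[[0.001,0,0],[0.002,0,0]]' --dr '[[0,0,0],[0,0,0]]'

```text
time: 3.58
ee_pos: [0.4869, -0.1719, 0.0575]
tcp_rot: [-180.0, 0.2, 0.9]
wrist_force: [-11.8, -1.6, 9.5]
opening: 0.009
gripper_force: 6.0
```

Call:
drive_tool --gripper '[0,0]' --xyz '[[0.001,0,0],[0.0015,0,0]]' --dr '[[0,0,0],[0,0,0]]'

```text
time: 3.82
ee_pos: [0.4869, -0.1719, 0.0575]
tcp_rot: [-180.0, 0.4, 0.9]
wrist_force: [-17.5, -1.9, 13.5]
opening: 0.004
gripper_force: 8.9
```

The drawer stopped at TCP x = 0.4869 with the force rising, which matches the predicted home position of 0.4964 minus the 9.5 mm half pad. Backing off, then up.

Call:
drive_tool --gripper '[0,0,0,0,0]' --xyz '[[-0.03,0,0],[-0.07,0,0],[-0.08,0,-0.05],[-0.08,0,-0.11],[-0.08,0,-0.17]]' --dr '[[0,0,0],[0,0,0],[0,0,0],[0,0,0],[0,0,0]]'

```text
time: 4.45
ee_pos: [0.4099, -0.1729, 0.2296]
tcp_rot: [180.0, -0.1, 0.8]
wrist_force: [0.6, -0.3, -0.6]
opening: 0.005
gripper_force: 0.0
```

```bash
python3 - <<'E'
from h import *
f=ctrl.grab_frame("scene");g=ctrl.grab_frame("top")
a=cv2.resize(f[150:300,150:350],None,fx=2,fy=2,interpolation=2);b=cv2.resize(g[170:320,310:510],None,fx=2,fy=2,interpolation=2)
cv2.imwrite("pics/a3.png",np.hstack([a,b])[:,:,::-1])
B=[.6332,.2116,.0726]
for a in(1.1,.9,.7,.5,.3,.15,0):
    e=world(B,np.array(lid(a,-.13,0))+[.0095,0,.022]);print(a,e.round(4))
e=world(B,np.array(lid(1.1,-.13,0))+[.0095,0,.022])
s=ctrl.get_state();print(s["ee_pos"]);go(e[0],e[1],.32,4.16);go(*e,4.16)
E
```

```text
1.1 [0.6708 0.2143 0.2235]
0.9 [0.6481 0.2127 0.2108]
0.7 [0.6284 0.2113 0.1939]
0.5 [0.6125 0.2101 0.1733]
0.3 [0.601  0.2093 0.1501]
0.15 [0.5955 0.2089 0.1313]
0 [0.5928 0.2087 0.112 ]
[ 0.41401312 -0.17531838  0.23571367]
xyz [ 0.2636 -0.3851 -0.084 ] dr [ 0.008 -0.013 -0.058]
xyz [ 0.2624 -0.3859  0.0125] dr [ 0.008 -0.013 -0.058]
```

View pics/a3.png

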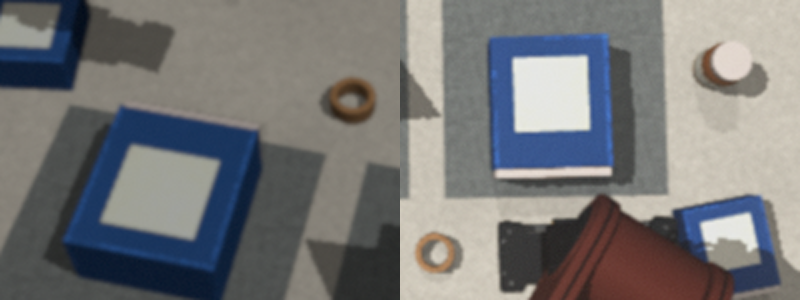

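The drawer front now lies against the case face: white strip at the front edge in both views, no gap, with the tape and jar in place. Next: above the lid.

Call:
drive_tool --gripper '[0,0,0,0,0]' --xyz '[[0.02,-0.03,-0.045],[0.05,-0.07,-0.08],[0.08,-0.12,-0.09],[0.113,-0.17,-0.09],[0.147,-0.22,-0.09]]' --dr '[[0,0,0],[0,0,0],[0,0,-0.02],[0,0,-0.04],[0,0,-0.058]]'

```text
time: 5.18
ee_pos: [0.555, 0.0511, 0.3177]
tcp_rot: [-180.0, -0.1, 4.2]
wrist_force: [0.5, -0.2, 0.7]
opening: 0.006
gripper_force: 0.0
```

```bash
python3 -c "
from h import *
go(.671,.2143,.32,4.16)
go(.671,.2143,.2285,4.16)"
```

```text
xyz [ 0.1277 -0.1542 -0.0021] dr [-0.    -0.002  0.001]
xyz [ 0.1276 -0.1542  0.0894] dr [-0.    -0.002  0.001]
```

Call:
drive_tool --gripper '[0,0,0,0,0]' --xyz '[[0.035,-0.042,0],[0.075,-0.09,0],[0.115,-0.135,0],[0.128,-0.154,0],[0.128,-0.154,0.04]]' --dr '[[0,0,0],[0,0,0],[0,0,0],[0,0,0],[0,0,0]]'

```text
time: 5.8
ee_pos: [0.6729, 0.215, 0.2801]
tcp_rot: [-179.9, -0.4, 4.3]
wrist_force: [0.1, 0.1, -1.1]
opening: 0.007
gripper_force: 0.0
```

Call:
drive_tool --gripper '[0,0,0]' --xyz '[[0,0,0.03],[0,0,0.048],[0,0,0.048]]' --dr '[[0,0,0],[0,0,0],[0,0,0]]'

```text
time: 6.18
ee_pos: [0.6694, 0.2119, 0.2275]
tcp_rot: [180.0, 0.2, 4.2]
wrist_force: [-0.1, 0.0, 0.3]
opening: 0.005
gripper_force: 0.0
```

```bash
python3 - <<'E'
from h import *
f=ctrl.grab_frame("scene");g=ctrl.grab_frame("top")
a=cv2.resize(f[190:360,330:530],None,fx=2,fy=2,interpolation=2);b=cv2.resize(g[150:320,150:350],None,fx=2,fy=2,interpolation=2)
cv2.imwrite("pics/a4.png",np.hstack([a,b])[:,:,::-1])
s=ctrl.get_state();print(s["ee_pos"],s["tcp_rot"])
B=[.6332,.2116,.0726]
for a in(.95,.8,.65,.5,.35,.2,.1,0,-.03):
    print(a);go(*world(B,np.array(lid(a,-.13,0))+[.0095,0,.022]),4.16)
E
```

```text
[0.67083154 0.21207607 0.2308405 ] [-1.79980214e+02 -1.06230332e-01  4.16326276e+00]
0.95
xyz [-0.0172 -0.0023  0.0164] dr [-0.    -0.002  0.   ]
0.8
xyz [-0.033  -0.0022  0.028 ] dr [-0.    -0.002  0.   ]
0.65
xyz [-0.0468 -0.0022  0.0417] dr [-0.    -0.002  0.   ]
0.5
xyz [-0.0584 -0.0022  0.0574] dr [-0.    -0.002  0.   ]
0.35
xyz [-0.0676 -0.0022  0.0746] dr [-0.    -0.002  0.   ]
0.2
xyz [-0.0741 -0.0022  0.093 ] dr [-0.    -0.002  0.   ]
0.1
xyz [-0.0768 -0.0022  0.1058] dr [-0.    -0.002  0.   ]
0
xyz [-0.0783 -0.0022  0.1187] dr [-0.    -0.002  0.   ]
-0.03
xyz [-0.0785 -0.0022  0.1226] dr [-0.    -0.002  0.   ]
```

View pics/a4.png

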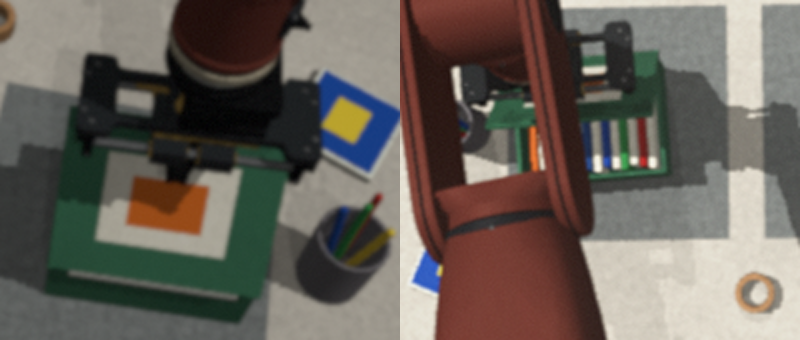

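The closed fingertips hang just over the outer face of the lid on its centre line, beside the orange label (scene crop about (180,175)). The pen pot and card pack are well clear. Following the arc down.

Call:
drive_tool --gripper '[0,0,0,0,0]' --xyz '[[-0.009,0,0.008],[-0.017,0,0.015],[-0.025,0,0.02],[-0.033,0,0.026],[-0.04,0,0.033]]' --dr '[[0,0,0],[0,0,0],[0,0,0],[0,0,0],[0,0,0]]'

```text
time: 6.9
ee_pos: [0.63, 0.2091, 0.1967]
tcp_rot: [-180.0, -0.1, 4.2]
wrist_force: [1.8, 0.3, 1.3]
opening: 0.002
gripper_force: 0.9
```

Call:
drive_tool --gripper '[0,0,0,0,0]' --xyz '[[-0.006,0,0.008],[-0.012,0,0.016],[-0.018,0,0.024],[-0.023,0,0.032],[-0.027,0,0.04]]' --dr '[[0,0,0],[0,0,0],[0,0,0],[0,0,0],[0,0,0]]'

```text
time: 7.52
ee_pos: [0.6032, 0.2071, 0.156]
tcp_rot: [180.0, -0.0, 4.2]
wrist_force: [0.8, 0.1, 0.7]
opening: 0.005
gripper_force: 0.7
```

```bash
python3 - <<'E'
from h import *
s=ctrl.get_state();print(s["ee_pos"],s["tcp_rot"],s["wrist_force"])
B=[.6332,.2116,.0726]
for a in(.35,.2,.1,0):
    print(a);go(*world(B,np.array(lid(a,-.13,0))+[.0095,0,.022]),4.16)
E
```

```text
[0.60316257 0.20709228 0.15596569] [ 1.79999028e+02 -1.15150168e-02  4.17290508e+00] [0.79374152 0.09434312 0.70003576]
0.35
xyz [ 0.0004 -0.0023 -0.0001] dr [ 0. -0.  0.]
0.2
xyz [-0.006  -0.0023  0.0183] dr [ 0. -0.  0.]
0.1
xyz [-0.0088 -0.0023  0.031 ] dr [ 0. -0.  0.]
0
xyz [-0.0102 -0.0023  0.044 ] dr [ 0. -0.  0.]
```

Call:
drive_tool --gripper '[0,0,0,0,0]' --xyz '[[-0.003,0,0.008],[-0.006,0,0.017],[-0.008,0,0.025],[-0.0095,0,0.033],[-0.01,0,0.039]]' --dr '[[0,0,0],[0,0,0],[0,0,0],[0,0,0],[0,0,0]]'

```text
time: 8.15
ee_pos: [0.5931, 0.2063, 0.1169]
tcp_rot: [180.0, 0.0, 4.2]
wrist_force: [-0.1, -0.3, 1.1]
opening: 0.004
gripper_force: 0.7
```

Call:
drive_tool --gripper '[0,0,0]' --xyz '[[0,0,0.002],[0,0,0.003],[0,0,0.004]]' --dr '[[0,0,0],[0,0,0],[0,0,0]]'

```text
time: 8.52
ee_pos: [0.5933, 0.2064, 0.1136]
tcp_rot: [180.0, 0.0, 4.2]
wrist_force: [-1.2, -0.5, 1.2]
opening: 0.005
gripper_force: 0.7
```

Call:
drive_tool --gripper '[0,0]' --xyz '[[0,0,0.001],[0,0,0.0015]]' --dr '[[0,0,0],[0,0,0]]'

```text
time: 8.78
ee_pos: [0.5934, 0.2064, 0.1124]
tcp_rot: [180.0, 0.0, 4.2]
wrist_force: [-2.5, -0.5, 5.2]
opening: 0.008
gripper_force: 2.6
```

Call:
drive_tool --gripper '[0,0]' --xyz '[[0,0,0.0007],[0,0,0.0012]]' --dr '[[0,0,0],[0,0,0]]'

```text
time: 9.02
ee_pos: [0.5935, 0.2064, 0.1123]
tcp_rot: [180.0, -0.0, 4.2]
wrist_force: [-6.6, -0.8, 11.7]
opening: 0.003
gripper_force: 5.9
```

The lid has stopped at tip height 90 mm with the force rising, so it is shut. Retreating straight up.

Call:
drive_tool --gripper '[0,0,0,0,0]' --xyz '[[0,0,-0.02],[0,0,-0.07],[0,0,-0.13],[-0.03,0.04,-0.18],[-0.06,0.09,-0.2]]' --dr '[[0,0,0],[0,0,0],[0,0,0],[0,0,0],[0,0,0]]'

```text
time: 9.65
ee_pos: [0.5437, 0.1176, 0.3129]
tcp_rot: [180.0, -0.4, 4.3]
wrist_force: [0.1, -0.9, 0.4]
opening: 0.005
gripper_force: 0.0
```

Call:
drive_tool --gripper '[0,0,0,0,0]' --xyz '[[-0.03,0.05,0],[-0.06,0.1,0],[-0.09,0.15,0],[-0.11,0.2,0],[-0.11,0.2,0]]' --dr '[[0,0,0],[0,0,0],[0,0,0],[0,0,0],[0,0,0]]'

```text
time: 10.28
ee_pos: [0.447, -0.0929, 0.3096]
tcp_rot: [179.9, -0.1, 3.8]
wrist_force: [0.0, 0.5, -0.0]
opening: 0.002
gripper_force: 0.0
```

```bash
python3 - <<'E'
from h import *
f=ctrl.grab_frame("scene");g=ctrl.grab_frame("top")
cv2.imwrite("pics/a5.png",np.hstack([cv2.resize(f[120:380,60:560],(400,208)),cv2.resize(g[100:360,20:520],(400,208))])[:,:,::-1].repeat(2,0).repeat(2,1)[:, :][::1,::1] if 0 else np.vstack([f[130:370,60:560],g[120:360,20:520]])[:,:,::-1])
s=ctrl.get_state();print(s["ee_pos"],s["wrist_force"],s["time"])
E
```

```text
[ 0.44792892 -0.09015684  0.30927494] [-0.66932401 -1.25352888  0.1175694 ] 10.375
```

View pics/a5.png

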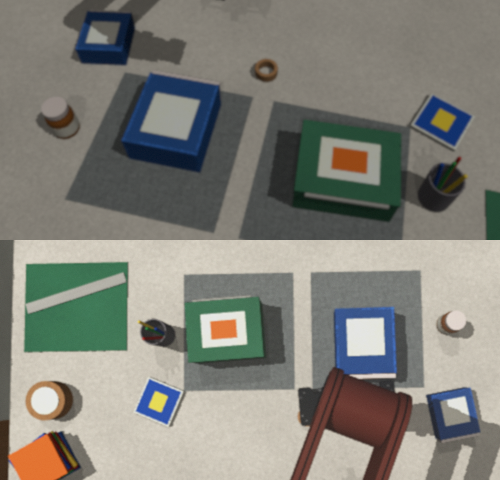

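Both are shut: the lid lies flat on the box, the drawer front is against the case, and the loose items stand where they were. The arm is clear at z = 0.31.

```bash
python3 -c "
from bench import ctrl
print(ctrl.sign_off())"
```

```text
the job is handed in; nothing more can be done
None
```

The drawer is fully home and the lid fully shut, both pushed gently from outside with the fingertips; the robot is clear and the job is handed in.

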